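# Close and lock the mould clamp

### The arm

A 6-joint arm with a two-finger parallel gripper is mounted at the origin on the work surface. World frame = base frame: x ahead of the robot, y to its left, z up, the work surface at z = 0. Lengths are in m, angles in rad, forces in N, time in s.
With the tool pointing down it reaches from about 0.35 to 0.775 m from the base axis. Payload 7.3 kg.
Tool frame: the origin (TCP) lies at the very end of the fingers, on their centre line; the grasp point (between the pads) lies robot.pinch_z behind it (robot.pinch_z is the distance from the TCP to the grasp point, in m); y points along the fingers, z is the direction in which the jaws open and shut, and the axes are right-handed (so a half turn about y gives the same grasp; the last joint's range is limited). The gripper opens to 92 mm and grips with 3 to 60 N. Pads are 19 mm wide; open, the fingers measure 130 mm over their backs; the gripper's body (75 mm by 190 mm) begins 47 mm behind the grasp point.
Start: joints at [-1.465, 0.342, 1.524, -0, 1.275, -0.146], TCP at [0.131, -0.508, 0.196] pointing down, gripper open.
Joint ranges: [-2.53, 2.53], [-0.77, 2.02], [0.04, 2.7], [-1, 4.14], [0.28, 2.66], [-3.11, 3.11]. Speed limits (rad/s): [2.57, 2.57, 3.14, 3.14, 3.14, 3.14].

### API

Orientations are given as [roll, pitch, yaw] about the fixed x, y, z axes, in that order (R = Rz(yaw) Ry(pitch) Rx(roll)).
In Python, from cell import status, viewer, robot gives the robot as it stands. The module is installed in compiled form; this text tells all that it offers.
- The arm moves only by the shell command python3 -m pendant 'ROWS' [FORCE]. ROWS is JSON, a list that holds one entry, the list of rows, each a list of 7 numbers: the shift along the tool's x, y, z in cm, then the turn, a rotation vector about the tool's x, y, z in rad, then the finger opening in cm, from 0 to 9.18. A call has 1 to 20 rows; each row is the pose to reach, as a shift and turn from the pose commanded when the call began, along the tool's axes at that moment; what a row does not reach only later rows make up. A row lasts 1/10 s, in which the tool goes at most 50 mm and 8.59 degrees, less where a joint would pass 70% of its speed; a pose out of reach is approached as far as the arm can. A call with a gripper value outside its range is refused whole. The fingers move at their own pace and stop on an object; FORCE is the grip in N (left out, the last holds). Time passes only in rows, so rows that repeat a pose let the fingers close. It gives the time, the measured TCP pose, the force and the opening at its end, in the units of the state.
- status.observe(): the state, without advancing time (a new reading comes with each control period).
- viewer.read_camera(name): name is "scene" or "side" or "wrist"; returns a dict with "image" (384x512x3 uint8, red, green, blue), "range_z" (384x512 float32, m along the optical axis (not along the pixel's ray), 0 where there is no reading), "fx", "fy", "cx", "cy" (pixels), "distortion" ([k1, k2, p1, p2, k3] as OpenCV has them; the pictures are not rectified), "camera_from_world" (4x4, takes a point from world to camera coordinates). Camera axes: x right, y up, looking along -z (the intrinsics and any distortion apply to the point x, -y, -z); pixel columns grow to the right and rows downward; lengths in m; the calibration is good to about 2 mm. A picture is of the moment at which its call begins.
- robot.hand_in(): hands the job in, once; it reports no verdict.
The state is a dict: "time": time; "qpos": joint angles; "qvel": joint speeds; "joint_efforts": joint torques, N m; "tool_pos": TCP position; "tool_rot": TCP orientation; "contact_force": force on the tool from outside, world axes, zero at the start; "torque": the same for the moment, N m; "opening": finger opening in m.
Only numpy, scipy, OpenCV 4.12 (cv2) and the standard library are available. Lean on these libraries where they do the work, as an engineer would, in place of code of your own. Each camera call takes 0.05 s, during which the arm holds its last target. There are 200 camera calls.

### The job

Close the two-part plaster mould in the sliding clamp; it is all fingertip work and nothing needs gripping. Push the cam lever all the way round to the cam's low point, push the slide fully home by its black knob so that the mould halves meet, then push the lever all the way back so that the cam locks behind the slide's lug. Do not push the slide against the raised cam, do not lift or tip the mould halves, and leave the other things on the table where they are.

Things in the scene. Friction and masses are not known exactly. Their poses are not given: they have to be found in the camera images.
- clamp: Sliding mould clamp, fixed to the table, yawed -17 to +12 degrees. Grey base plate x -104 to 131, y -120 to 55 mm, 12 mm high. Origin on the table under the slide's centre line, level in x with the cam pivot; x = the slide's closing direction (forward), y left, z up. The fixed front end plate (x 114 to 126, 120 mm wide, top 105 mm high) backs the front mould half.
- slide (a joint): Travel of the pusher slide (m) along the clamp's +x: 0 = fully back, 0.080 = home at its stop, mould closed. Starts at 0.002 to 0.022; needs 4 to 10 N, stays where left. It pushes the rear mould half before it. With the cam up, the 14 mm thick steel lug on its right (-y) flank meets the cam at about 0.031. Once home, the raised cam stands behind the lug and keeps the slide from moving back.
- push_face (a point): Centre of the rear face of the slide's black push knob (moves with the slide): round, 40 mm in diameter, axis along the clamp's x, 62 mm above the table, facing backward (clamp -x). 22 mm ahead of it is the rear of the slide's pusher plate, 10 mm thick, 120 mm wide, top 100 mm above the table.
- cam (a joint): Angle of eccentric cam and lever (rad), counter-clockwise from above: 0 = locked, high point to the slide, lever pointing back (clamp -x) and 25 degrees outward (-y); 2.27 = stop at the low point, lever forward (+x) and 25 degrees outward. It swings through the clamp's right (-y) side. Starts at 0 to 0.2. The lug passes only above about 1.92. About 2 N at the grip; stays where left.
- lever_grip (a point): Centre of the black upright grip at the end of the cam lever, moving with it: a round post 22 mm in diameter standing from 40 to 88 mm above the table; this point lies 64 mm above the table and 80 mm from the cam's pivot. The steel lever bar below it is 14 mm wide, top 40 mm above the table.
- cam_pivot (a point): Point on the vertical pivot axis of the cam, 36 mm above the table; fixed to the clamp at x 0, y -88 mm. The eccentric steel disc on it is 34 mm in diameter, offset 10 mm.
- mould_rear: Rear half of the plaster mould, a loose off-white block 45 x 88 x 80 mm (x, y, z), standing 35 mm above the table on the clamp's flat seat, between 5 mm high guide lips, in front of the pusher plate. Origin at the centre of its underside; x forward, hollow parting face at x +22.5 mm.
- mould_front: Front half of the plaster mould, same size, standing 35 mm above the table on the same seat, against the fixed end plate. Origin at the centre of its underside; hollow parting face at x -22.5 mm, facing the other half. With the mould closed the two origins are 45 to 46 mm apart along x.
- cup_a: Bystander: pinkish unglazed cup, 72 mm across the rim, 65 mm high, on the table to the right of the clamp. Origin at the centre of its underside.
- cup_b: Bystander: cream unglazed cup, 68 mm across, 55 mm high, to the left of the clamp. Origin at the centre of its underside.
- jar: Bystander: small glass jar with a white cap, 54 mm across, 62 mm high, to the left of the clamp. Origin at the centre of its underside.
- stick: Bystander: wooden modelling tool lying flat, 175 mm long, 7 mm thick, left of the clamp. Origin in its thick part on the table.
- brush: Bystander: brush lying flat on the table, 190 mm long, right of the clamp's rear.
- rib: Bystander: round wooden rib (disc), 84 mm across, 6 mm thick, lying flat on the table, left of the clamp's rear.
Not all that is in view belongs to the job. What is shaped like the mould_rear but purple or red is not meant.

How it is judged:
By the outcome, as a careful person would: the job done as asked, in the order asked, and still so for the second after the job is handed in, with the robot touching nothing.
It also fails if it takes over 72 s, if anything falls off the work surface, if the arm or the gripper's body presses on something with over 40 N, if the wrist force passes 120 N, or if a joint passes its speed limit or range.

## Working session

There is one attempt and no reset: what is moved stays moved. The work goes in short steps, Python scripts to look and compute and a shell command to move; the robot and the scene stay as the last step left them, time stands still between calls to the robot, and variables do not carry over. Pictures are saved under pics/ and viewed, about 8 in all and at most 12, crops included, and the job is handed in when it is done.

```bash
mkdir -p pics; cat > h.py <<'E'
import numpy as np, cv2
from cell import status, viewer, robot
def cam(n):
    return viewer.read_camera(n)
def save(d,name): cv2.imwrite('pics/'+name+'.png', d['image'][:,:,::-1])
def px2w(d,u,v,z=None):
    """pixel -> world by depth, or on plane z"""
    K=np.array([[d['fx'],0,d['cx']],[0,d['fy'],d['cy']],[0,0,1.]])
    p=cv2.undistortPoints(np.array([[[u,v]]],float),K,np.array(d['distortion'],float))[0,0]
    ray=np.array([p[0],-p[1],-1.]); M=np.linalg.inv(d['camera_from_world'])
    if z is None: return M[:3,:3]@(ray*d['range_z'][int(v),int(u)])+M[:3,3]
    r=M[:3,:3]@ray; o=M[:3,3]; return o+r*(z-o[2])/r[2]
def cloud(d):
    K=np.array([[d['fx'],0,d['cx']],[0,d['fy'],d['cy']],[0,0,1.]])
    vv,uu=np.mgrid[0:384,0:512]
    p=cv2.undistortPoints(np.stack([uu,vv],-1).reshape(-1,1,2).astype(float),K,np.array(d['distortion'],float))[:,0]
    r=d['range_z'].reshape(-1,1); M=np.linalg.inv(d['camera_from_world'])
    P=np.c_[p[:,0:1]*r,-p[:,1:]*r,-r]@M[:3,:3].T+M[:3,3]
    return P.reshape(384,512,3)
E
python3 - <<'E'
from h import *
for n in('scene','side'):
    d=cam(n); save(d,n+'0'); np.savez('pics/'+n+'0.npz',**d)
print({k:(v if not hasattr(v,'tolist') else np.round(v,3).tolist()) for k,v in status.observe().items()}, robot.pinch_z)
E
```

```text
{'time': 0.1, 'qpos': [-1.465, 0.343, 1.525, -0.0, 1.275, -0.146], 'qvel': [-0.0, -0.001, -0.002, -0.001, -0.0, -0.002], 'joint_efforts': [0.001, -43.201, -24.469, 0.072, 0.053, -0.0], 'tool_pos': [0.131, -0.508, 0.195], 'tool_rot': [-1.572, 0.0, -2.89], 'contact_force': [-0.422, -0.047, 0.952], 'torque': [0.027, -0.015, 0.052], 'opening': 0.09167972911938879} 0.0188
```

View pics/scene0.png

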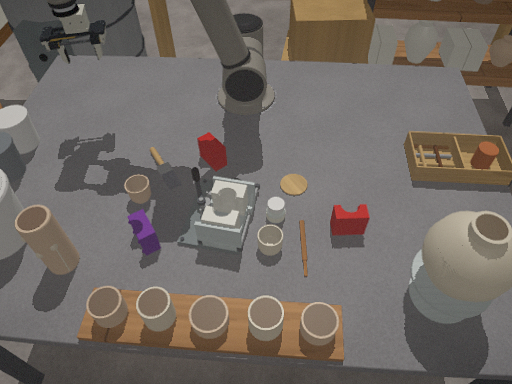

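View pics/side0.png

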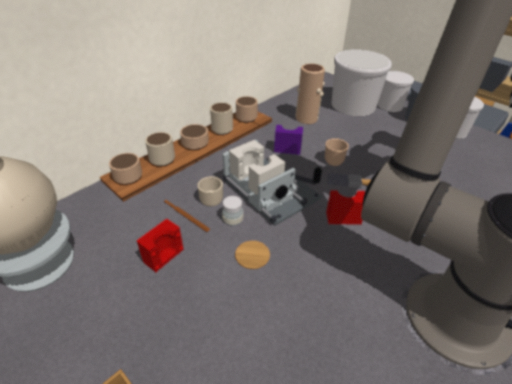

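The scene picture shows the clamp at about (228,210), with its front end plate facing the camera at (222,235), the lever grip at (197,178), a red decoy just behind it at (212,150), and cup_a at (138,188). The side picture shows the black knob at (281,192) and the grip at (318,174). Next I'll fit the clamp pose from the depth data.

```bash
python3 - <<'E'
from h import *
I=[];R=[]
for n in('scene','side'):
    d=dict(np.load(f'pics/{n}0.npz')); P=cloud(d)
    for (u,v) in ([(225,210),(212,150),(197,178),(138,188),(270,238)] if n=='scene' else [(281,192),(318,174),(256,160),(345,205)]):
        print(n,u,v,P[v,u].round(3))
    R.append(P.reshape(-1,3));I.append(d['image'].reshape(-1,3))
P=np.vstack(R);C=np.vstack(I)
# topview: x .3-.7 (up), y -0.3..0.15 ; 1.5mm px
x0,x1,y0,y1,s=.22,.68,-.30,.16,.46/600
m=(P[:,0]>x0)&(P[:,0]<x1)&(P[:,1]>y0)&(P[:,1]<y1)&(P[:,2]<.14)
P=P[m];C=C[m];o=np.argsort(P[:,2]);P=P[o];C=C[o]
T=np.zeros((600,600,3),np.uint8)
for p,c in zip(P,C):
    r=int((x1-p[0])/s);q=int((y1-p[1])/s);T[max(r-1,0):r+2,max(q-1,0):q+2]=c[::-1]
for k in range(5):
  xx=.25+.1*k; r=int((x1-xx)/s); cv2.putText(T,f'x{xx:.2f}',(0,r),0,.4,(0,255,255)); cv2.line(T,(0,r),(600,r),(0,90,90))
  yy=-.25+.1*k; q=int((y1-yy)/s); cv2.putText(T,f'y{yy:.2f}',(q,12),0,.4,(0,255,255)); cv2.line(T,(q,0),(q,600),(0,90,90))
cv2.imwrite('pics/top.png',T)
for lo,hi in((.102,.108),(.110,.118),(.097,.102)):
    k=(P[:,2]>lo)&(P[:,2]<hi); k&=(P[:,0]>.35)&(P[:,0]<.6)&(P[:,1]>-.12)&(P[:,1]<.1)
    print(lo,k.sum(), P[k].min(0).round(3),P[k].max(0).round(3), cv2.minAreaRect(P[k][:,:2].astype(np.float32)*1000) if k.sum()>3 else '')
E
```

```text
scene 225 210 [ 0.564 -0.002  0.044]
scene 212 150 [ 0.368 -0.065  0.08 ]
scene 197 178 [ 0.461 -0.098  0.055]
scene 138 188 [ 0.478 -0.282  0.014]
scene 270 238 [0.623 0.127 0.008]
side 281 192 [0.475 0.025 0.069]
side 318 174 [ 0.447 -0.097  0.076]
side 256 160 [ 0.613 -0.023  0.075]
side 345 205 [ 0.33  -0.054  0.066]
0.102 137 [ 0.491 -0.041  0.102] [0.573 0.073 0.108] ((533.673095703125, 11.833671569824219), (116.4577865600586, 71.02068328857422), 82.1084976196289)
0.11 662 [ 0.515 -0.037  0.11 ] [0.573 0.059 0.118] ((542.7806396484375, 10.539142608642578), (90.69337463378906, 49.941890716552734), 81.43303680419922)
0.097 311 [ 0.489 -0.044  0.097] [0.575 0.077 0.102] ((532.44384765625, 13.083759307861328), (120.80848693847656, 77.06263732910156), 83.57470703125)
```

View pics/top.png

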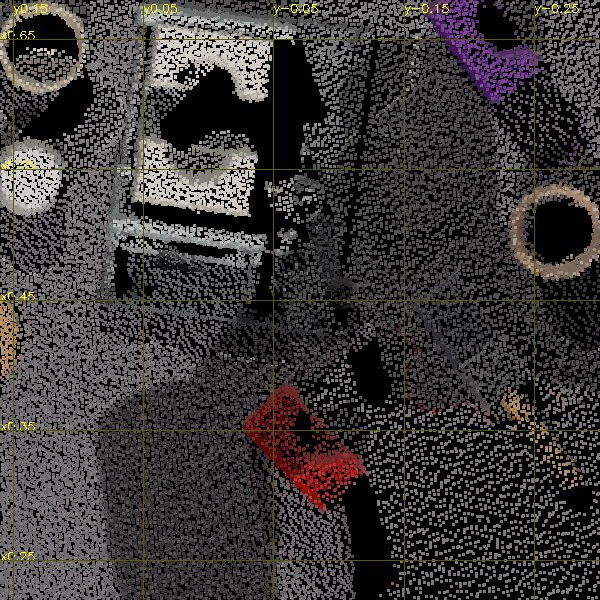

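The top view shows the clamp yawed about -8.5 deg. The pusher plate's rear is near x 0.50, the grip near (0.455,-0.10), and the red decoy spans x 0.29–0.385, y -0.12 to -0.03, behind and to the right. I'll refine the fit now.

```bash
python3 - <<'E'
from h import *
L=[];C=[]
for n in('scene','side'):
    d=dict(np.load(f'pics/{n}0.npz')); L.append(cloud(d).reshape(-1,3)); C.append(d['image'].reshape(-1,3).astype(int))
for n,P,c in zip(('scene','side'),L,C):
    k=(P[:,2]>.08)&(P[:,0]>.45)&(P[:,0]<.70)&(P[:,1]>-.09)&(P[:,1]<.11)&(P[:,2]<.13)
    mould=k&(P[:,2]>.111)
    # yaw from side walls etc: min-area rect of everything high
    Q=P[k]; r=cv2.minAreaRect((Q[:,:2]*1000).astype(np.float32)); print(n,'all',np.round(r[0],1),np.round(r[1],1),round(r[2],2))
    a=np.radians(r[2]-90 if r[2]>45 else r[2]); R=np.array([[np.cos(a),np.sin(a)],[-np.sin(a),np.cos(a)]])
    q=Q[:,:2]@R.T*1000
    for nm,s in (('endplate',(Q[:,2]>.100)&(Q[:,2]<.109)&(q[:,0]>q[:,0].max()-16)),('pusher',(Q[:,2]>.095)&(Q[:,2]<.104)&(q[:,0]<q[:,0].min()+45)),('mould',Q[:,2]>.1115)):
        if s.sum()>5: print(nm,s.sum(),np.percentile(q[s],[1,50,99],axis=0).round(1).tolist())
    mz=Q[:,2]>.1115; h=q[mz][:,0]; print('mould x hist',np.histogram(h,bins=np.arange(h.min(),h.max()+5,5)))
    dk=(c.max(1)<45)&(P[:,2]>.045)&(P[:,2]<.1)&(P[:,0]>.4)&(P[:,0]<.5)&(P[:,1]>-.13)&(P[:,1]<-.07)
    print('grip',dk.sum(),np.percentile(P[dk],[2,50,98],axis=0).round(3).tolist() if dk.sum() else '')
    dk=(c.max(1)<45)&(P[:,2]>.04)&(P[:,2]<.085)&(P[:,0]>.44)&(P[:,0]<.51)&(P[:,1]>-.02)&(P[:,1]<.06)
    print('knob',dk.sum(),np.percentile(P[dk],[2,50,98],axis=0).round(3).tolist() if dk.sum() else '')
E
```

```text
scene all [572.6   5.9] [120.4 198.3] 82.26
endplate 224 [[650.2, 24.4], [657.8, 82.6], [663.6, 141.7]]
pusher 150 [[488.4, 25.6], [496.2, 83.9], [501.6, 142.2]]
mould 732 [[515.2, 39.4], [609.5, 83.5], [650.3, 126.6]]
mould x hist (array([30, 45, 44, 44, 45, 37, 29, 26, 23, 18,  0,  0,  0,  0,  0,  0,  0,
        1, 22, 19, 29, 30, 34, 49, 55, 57, 59, 36]), array([513.38675751, 518.38675751, 523.38675751, 528.38675751,
       533.38675751, 538.38675751, 543.38675751, 548.38675751,
       553.38675751, 558.38675751, 563.38675751, 568.38675751,
       573.38675751, 578.38675751, 583.38675751, 588.38675751,
       593.38675751, 598.38675751, 603.38675751, 608.38675751,
       613.38675751, 618.38675751, 623.38675751, 628.38675751,
       633.38675751, 638.38675751, 643.38675751, 648.38675751,
       653.38675751]))
grip 28 [[0.451, -0.107, 0.053], [0.461, -0.101, 0.081], [0.466, -0.093, 0.091]]
knob 0 
side all [570.3   7.1] [120.8 193.1] 82.19
endplate 28 [[646.5, 26.8], [654.5, 133.1], [660.6, 143.7]]
pusher 142 [[487.7, 26.7], [492.0, 87.6], [499.3, 144.2]]
mould 527 [[514.3, 41.0], [553.5, 88.4], [648.9, 128.5]]
mould x hist (array([40, 41, 40, 42, 31, 27, 22, 18, 12, 12,  0,  0,  0,  0,  0,  0,  0,
        1, 17, 15, 19, 23, 26, 37, 29, 28, 30, 17]), array([512.86040384, 517.86040384, 522.86040384, 527.86040384,
       532.86040384, 537.86040384, 542.86040384, 547.86040384,
       552.86040384, 557.86040384, 562.86040384, 567.86040384,
       572.86040384, 577.86040384, 582.86040384, 587.86040384,
       592.86040384, 597.86040384, 602.86040384, 607.86040384,
       612.86040384, 617.86040384, 622.86040384, 627.86040384,
       632.86040384, 637.86040384, 642.86040384, 647.86040384,
       652.86040384]))
grip 110 [[0.444, -0.108, 0.047], [0.451, -0.096, 0.071], [0.462, -0.091, 0.088]]
knob 95 [[0.473, 0.007, 0.052], [0.475, 0.025, 0.07], [0.482, 0.04, 0.081]]
```

```bash
cat >> h.py <<'E'
A=np.radians(-7.75); CX=np.array([np.cos(A),np.sin(A)]); CY=np.array([-np.sin(A),np.cos(A)])
O=np.array([.5425,.0109]); PIV=O-.088*CY
def post(th,d):
    """TCP xy and tool yaw: fingers d m ahead (+) / behind (-) the grip along ccw tangent, cam angle th"""
    ph=A+np.pi+np.radians(25)+th; r=np.array([np.cos(ph),np.sin(ph)]); t=np.array([-r[1],r[0]])
    return PIV+.08*r+d*t, (ph+np.pi/2+np.pi)%(2*np.pi)-np.pi
from scipy.spatial.transform import Rotation as Ro
def rel(xy,z,yaw):
    s=status.observe(); R=Ro.from_euler('xyz',s['tool_rot']); R2=Ro.from_euler('xyz',[-np.pi/2,0,yaw])
    return np.r_[R.inv().apply(np.r_[xy,z]-s['tool_pos'])*100,(R.inv()*R2).as_rotvec()].round(2).tolist()
E
python3 - <<'E'
from h import *
xy,y=post(0,-.026); print(xy,y,PIV); print(rel(xy,.195,y),rel(xy,.064,y))
E
```

```text
[ 0.44652144 -0.07518901] -1.2697270308258748 [ 0.53063312 -0.0762962 ]
[-41.36, 0.07, -34.05, 0.0, -1.62, -0.0] [-41.36, 13.17, -34.04, 0.0, -1.62, -0.0]
```

```bash
python3 -m pendant '[[[-4.1,0,-3.4,0,-0.15,0,0],[-8.2,0,-6.8,0,-0.3,0,0],[-12.3,0,-10.2,0,-0.45,0,0],[-16.4,0,-13.6,0,-0.6,0,0],[-20.5,0,-17,0,-0.75,0,0],[-24.6,0,-20.4,0,-0.9,0,0],[-28.7,0,-23.8,0,-1.05,0,0],[-32.8,0,-27.2,0,-1.2,0,0],[-36.9,0,-30.6,0,-1.35,0,0],[-41.4,0,-34,0,-1.5,0,0],[-41.4,0,-34,0,-1.62,0,0],[-41.4,0,-34,0,-1.62,0,0],[-41.4,0,-34,0,-1.62,0,0],[-41.4,0,-34,0,-1.62,0,0]]]' 10
python3 - <<'E'
from h import *
d=cam('wrist'); save(d,'w1'); np.savez('pics/w1.npz',**d); s=status.observe(); print(s['tool_pos'],s['tool_rot'],s['opening'])
xy,y=post(0,-.026); print(rel(xy,.064,y))
E
```

```text
time: 1.5
tool_pos: [0.4464, -0.0767, 0.1955]
tool_rot: [-1.572, 0.0, -1.272]
contact_force: [-0.5, -0.2, -1.1]
opening: 0.0002
[ 0.44636357 -0.07693872  0.19556435] [-1.57145839e+00  2.25335042e-05 -1.27218409e+00] 0.0006876719688191045
[-0.16, 13.16, 0.08, 0.0, -0.0, -0.0]
```

View pics/w1.png

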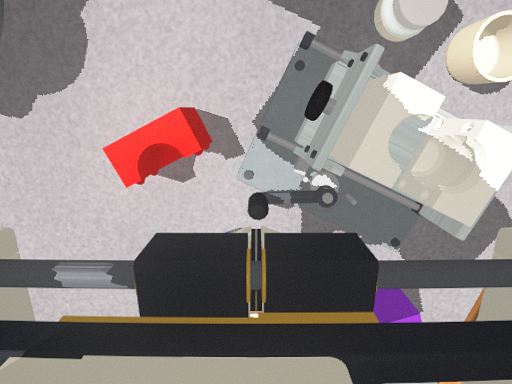

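The wrist picture shows the grip top at (258,206), the pivot hub at (327,197) and the knob at (318,101), with the fingers at the bottom and no contact. I'll check these pixels against the model.

```bash
python3 - <<'E'
from h import *
d=dict(np.load('pics/w1.npz'))
for u,v,z in((258,204,.088),(327,196,.045),(307,41,.012),(395,242,.012),(249,174,.012)):
    print((u,v),px2w(d,u,v).round(4),px2w(d,u,v,z).round(4))
for th in(0,.1,.2): print(th,post(th,0)[0])
g=px2w(d,258,204,.088)[:2]-PIV; print(np.linalg.norm(g), np.arctan2(g[1],g[0])-A-np.radians(25)+np.pi)
P=cloud(d); m=(abs(P[:,:,2]-.088)<.005)&(np.linalg.norm(P[:,:,:2]-post(.05,0)[0],axis=2)<.03); v,u=np.where(m); print(m.sum(),P[m].mean(0),u.mean(),v.mean())
for q in((-.104,-.120),(-.104,.055),(.131,-.12)): print(q,O+q[0]*CX+q[1]*CY)
E
```

```text
(258, 204) [ 0.4541 -0.0952  0.0864] [ 0.4539 -0.0947  0.088 ]
(327, 196) [ 0.53   -0.0746  0.0472] [ 0.5307 -0.075   0.045 ]
(307, 41) [0.4557 0.075  0.0302] [0.4573 0.0792 0.012 ]
(395, 242) [ 0.6467 -0.1128  0.0165] [ 0.6494 -0.114   0.012 ]
(249, 174) [ 0.4393 -0.0829  0.015 ] [ 0.4394 -0.0836  0.012 ]
0 [ 0.45423152 -0.10001952]
0.1 [ 0.45698159 -0.10752844]
0.2 [ 0.46046757 -0.11472529]
0.07888824224564121 -0.06566355950457803
263 [ 0.45552846 -0.1019767   0.08719929] 257.3802281368821 210.76425855513307
(-0.104, -0.12) [ 0.42326784 -0.09397941]
(-0.104, 0.055) [0.44686675 0.07942212]
(0.131, -0.12) [ 0.65612132 -0.12566938]
```

The model agrees with the picture, with the cam at about 0.02. Descending beside the grip.

```bash
python3 -m pendant '[[[-0.2,3,0,0,0,0,0],[-0.2,6,0,0,0,0,0],[-0.2,9,0,0,0,0,0],[-0.2,11.5,0,0,0,0,0],[-0.2,13.1,0,0,0,0,0],[-0.2,13.1,0,0,0,0,0]]]'
python3 - <<'E'
from h import *
for i in range(1,14):
    th=.1*i-.05; xy,y=post(th,-.0205); print(round(th,2),rel(xy,.064,y))
E
```

```text
time: 2.15
tool_pos: [0.4444, -0.0748, 0.063]
tool_rot: [-1.575, 0.002, -1.273]
contact_force: [0.1, 1.0, -0.1]
opening: 0.001
0.05 [1.05, -0.1, 0.1, 0.0, -0.05, -0.0]
0.15 [1.87, -0.1, -0.03, 0.0, -0.15, -0.0]
0.25 [2.69, -0.1, -0.06, 0.0, -0.25, -0.0]
0.35 [3.52, -0.1, -0.02, 0.0, -0.35, -0.0]
0.45 [4.33, -0.11, 0.1, 0.0, -0.45, -0.0]
0.55 [5.13, -0.11, 0.31, 0.0, -0.55, -0.0]
0.65 [5.91, -0.11, 0.59, 0.0, -0.65, -0.0]
0.75 [6.65, -0.12, 0.95, 0.0, -0.75, -0.0]
0.85 [7.35, -0.12, 1.39, 0.0, -0.85, -0.0]
0.95 [8.01, -0.12, 1.89, 0.0, -0.95, -0.0]
1.05 [8.61, -0.13, 2.45, 0.0, -1.05, -0.0]
1.15 [9.16, -0.13, 3.07, 0.0, -1.15, -0.0]
1.25 [9.64, -0.13, 3.75, 0.0, -1.25, -0.0]
```

```bash
python3 -m pendant '[[[1.05,0,0.1,0,-0.05,0,0],[1.87,0,0,0,-0.15,0,0],[2.7,0,0,0,-0.25,0,0],[3.5,0,0,0,-0.35,0,0],[4.3,0,0.1,0,-0.45,0,0],[5.1,0,0.3,0,-0.55,0,0],[5.9,0,0.6,0,-0.65,0,0],[6.65,0,0.95,0,-0.75,0,0],[7.35,0,1.4,0,-0.85,0,0],[8,0,1.9,0,-0.95,0,0],[8.6,0,2.45,0,-1.05,0,0],[9.15,0,3.05,0,-1.15,0,0],[9.65,0,3.75,0,-1.25,0,0]]]'
python3 - <<'E'
from h import *
for th in list(np.arange(1.35,2.26,.1))+[2.27]:
    xy,y=post(th,-.0205); print(round(th,2),rel(xy,.064,y))
d=cam('wrist'); P=cloud(d); m=(abs(P[:,:,2]-.088)<.005)&(np.linalg.norm(P[:,:,:2]-post(1.25,0)[0],axis=2)<.03); g=P[m].mean(0)[:2]-PIV; print(m.sum(),P[m].mean(0),np.linalg.norm(g),np.arctan2(g[1],g[0])-A-np.radians(25)+np.pi)
E
```

```text
time: 3.45
tool_pos: [0.5113, -0.1566, 0.0661]
tool_rot: [-1.572, -0.002, -0.018]
contact_force: [0.5, -0.1, -0.3]
opening: 0.0008
1.35 [0.54, 0.21, -0.1, 0.0, -0.1, 0.0]
1.45 [1.36, 0.22, -0.18, 0.0, -0.2, 0.0]
1.55 [2.18, 0.22, -0.19, 0.0, -0.3, 0.0]
1.65 [3.01, 0.22, -0.11, 0.0, -0.4, 0.0]
1.75 [3.81, 0.22, 0.05, 0.0, -0.5, 0.0]
1.85 [4.6, 0.22, 0.3, 0.0, -0.6, 0.0]
1.95 [5.37, 0.22, 0.62, 0.0, -0.7, 0.0]
2.05 [6.09, 0.22, 1.01, 0.0, -0.8, 0.0]
2.15 [6.77, 0.22, 1.47, 0.0, -0.9, 0.0]
2.25 [7.41, 0.22, 2.0, 0.0, -1.0, 0.0]
2.27 [7.53, 0.22, 2.12, 0.0, -1.02, 0.0]
0 [nan nan nan] nan nan<stdin>:4: RuntimeWarning: Mean of empty slice.
  ret = um.true_divide(
```

```bash
python3 - <<'E'
from h import *
a=cam('scene')['image'][120:270,110:290]; b=cam('wrist')['image']
a=cv2.resize(a,(460,384),interpolation=cv2.INTER_CUBIC); cv2.imwrite('pics/c2.png',cv2.resize(np.hstack([a,b]),(800,316))[:,:,::-1])
E
```

```text
(no output)
```

View pics/c2.png

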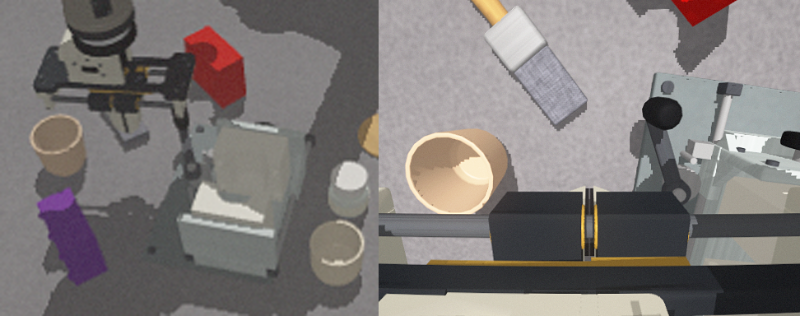

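The grip appears at (662,112) in the right picture, near its starting side, so the lever did not follow all the way. I'll measure where it is.

```bash
python3 - <<'E'
from h import *
d=cam('wrist'); np.savez('pics/w2.npz',**d); P=cloud(d)
# right half of composite: scale 800/972
f=972/800
for u,v in((662,106),(680,190),(588,225),(588,245)):
    U,V=int(u*f-460),int(v*f); print(U,V,P[V,U].round(4), px2w(d,U,V,.088).round(4))
for n in('scene','side'):
    d=cam(n);P=cloud(d);c=d['image'].max(2)
    m=(c<50)&(P[...,2]>.06)&(P[...,2]<.1)&(np.linalg.norm(P[...,:2]-PIV,axis=2)<.1)&(np.linalg.norm(P[...,:2]-PIV,axis=2)>.06)
    m&=(P[...,1]<-.06); print(n,m.sum(),np.percentile(P[m],[5,50,95],axis=0).round(3).tolist())
E
```

```text
344 128 [ 0.4491 -0.1072  0.0862] [ 0.449  -0.1077  0.088 ]
366 230 [ 0.5264 -0.0747  0.042 ] [ 0.5073 -0.0918  0.088 ]
254 273 [ 0.4813 -0.1556  0.1793] [ 0.5336 -0.1575  0.088 ]
254 297 [ 0.5133 -0.1566  0.143 ] [ 0.5503 -0.1579  0.088 ]
scene 10 [[0.458, -0.109, 0.06], [0.463, -0.102, 0.063], [0.466, -0.094, 0.078]]
side 66 [[0.445, -0.104, 0.062], [0.45, -0.096, 0.078], [0.458, -0.092, 0.088]]
```

```bash
python3 - <<'E'
from h import *
s=status.observe(); print(s['tool_pos'],s['contact_force'])
out=[]
for n in('scene','side'):
    d=cam(n); im=d['image'].copy()
    K=np.array([[d['fx'],0,d['cx']],[0,d['fy'],d['cy']],[0,0,1.]])
    F=np.diag([1,-1,-1.])
    def pj(p):
        c=F@(d['camera_from_world']@np.r_[p,1])[:3]; return cv2.projectPoints(c.reshape(1,1,3),np.zeros(3),np.zeros(3),K,np.array(d['distortion'],float))[0].ravel()
    u,v=pj(s['tool_pos']).round().astype(int); print(n,u,v,pj(np.r_[post(.02,0)[0],.088]))
    c=im[v-60:v+60,u-60:u+70]; c=cv2.resize(c,(400,369),interpolation=cv2.INTER_CUBIC); cv2.drawMarker(c,(185,185),(0,255,0),0,8); out.append(c)
cv2.imwrite('pics/c3.png',np.hstack(out)[:,:,::-1])
E
```

```text
[ 0.51043558 -0.15535527  0.06513011] [-0.91067972 -0.34825015 -0.21010675]
scene 174 188 [194.65593164 168.73864761]
side 312 158 [317.38266745 168.47595551]
```

View pics/c3.png

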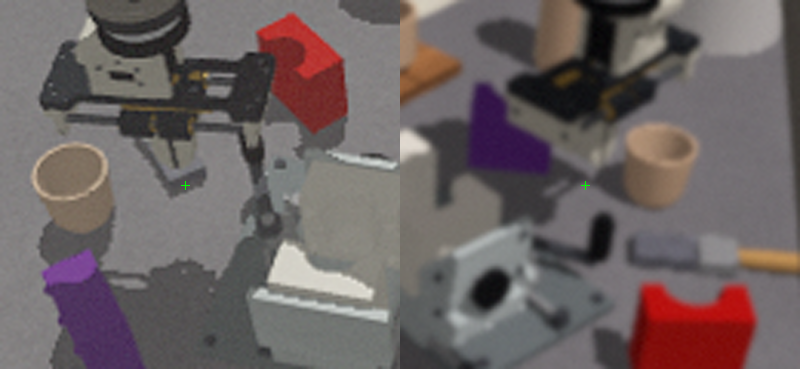

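Both views show the fingertips well above the projected TCP (left tip (178,165) against marker (185,185)). They probably passed over the post, so I'll triangulate the real tip.

```bash
python3 - <<'E'
from h import *
from scipy.optimize import least_squares
px={'scene':(171.9,181.7),'side':(316.4,151.7)}; rays=[]
for n,(u,v) in px.items():
    d=cam(n); a=px2w(d,u,v,0.3); b=px2w(d,u,v,0.0); r=(b-a)/np.linalg.norm(b-a); rays.append((a,r))
    P=cloud(d); t=status.observe()['tool_pos']
    m=(np.linalg.norm(P[...,:2]-t[:2],axis=2)<.025)&(P[...,2]>.03)&(P[...,2]<.14); q=P[m]; q=q[np.argsort(q[:,2])]; print(n,q[:8].round(3).tolist())
f=lambda x:np.concatenate([np.cross(x-a,r) for a,r in rays]); s=least_squares(f,[.5,-.15,.08]); print(s.x,s.cost**.5, status.observe()['tool_pos'])
E
```

```text
scene [[0.519, -0.153, 0.096], [0.518, -0.156, 0.099], [0.519, -0.158, 0.1], [0.519, -0.15, 0.1], [0.52, -0.161, 0.1], [0.519, -0.152, 0.1], [0.517, -0.155, 0.102], [0.518, -0.164, 0.102]]
side [[0.501, -0.151, 0.095], [0.499, -0.153, 0.095], [0.499, -0.158, 0.096], [0.5, -0.158, 0.099], [0.498, -0.151, 0.1], [0.497, -0.159, 0.1], [0.499, -0.147, 0.101], [0.5, -0.144, 0.102]]
[ 0.50480616 -0.16017993  0.08761661] 0.003093559319793662 [ 0.5106651  -0.15511946  0.06485279]
```

```bash
python3 - <<'E'
from h import *
s=status.observe(); t=s['tool_pos']; R=Ro.from_euler('xyz',s['tool_rot']); print(t)
Q=[]
for n in('scene','side'):
    d=cam(n); P=cloud(d).reshape(-1,3); q=R.inv().apply(P-t)*1000; m=(abs(q[:,0])<60)&(abs(q[:,2])<110)&(q[:,1]<-10)&(q[:,1]>-140)&(P[:,2]>.082); Q.append(q[m])
Q=np.vstack(Q)
for lo in range(-130,-20,8):
    k=(Q[:,1]>=lo)&(Q[:,1]<lo+8); 
    if k.sum(): print('behind TCP',-lo-8,-lo,k.sum(),'x',Q[k,0].min().round(),Q[k,0].max().round(),'z',Q[k,2].min().round(),Q[k,2].max().round())
E
```

```text
[ 0.5106651  -0.15511946  0.06485279]
behind TCP 122 130 209 x -40.0 37.0 z -92.0 96.0
behind TCP 114 122 458 x -39.0 37.0 z -88.0 94.0
behind TCP 106 114 317 x -39.0 37.0 z -85.0 89.0
behind TCP 98 106 166 x -39.0 36.0 z -86.0 90.0
behind TCP 90 98 22 x -37.0 27.0 z -81.0 87.0
behind TCP 82 90 3 x -14.0 -12.0 z 13.0 18.0
behind TCP 74 82 14 x -13.0 9.0 z -12.0 21.0
behind TCP 66 74 47 x -13.0 11.0 z -18.0 21.0
behind TCP 58 66 59 x -13.0 11.0 z -20.0 19.0
behind TCP 50 58 53 x -13.0 11.0 z -17.0 20.0
behind TCP 42 50 54 x -14.0 11.0 z -18.0 19.0
behind TCP 34 42 28 x -13.0 11.0 z -13.0 13.0
behind TCP 26 34 8 x -13.0 10.0 z -9.0 7.0
behind TCP 18 26 18 x -60.0 -44.0 z 43.0 61.0
```

The hand really ends about 28 mm above the reported TCP: tip at about 27 mm behind it, body at about 92 mm. The fingers passed just over the post without contact. I'll go back and lower by that amount.

```bash
python3 - <<'E'
from h import *
xy,y=post(0,-.028); print(rel(xy,.065,y), rel(xy,.033,y))
E
```

```text
[-6.65, -0.02, 8.05, 0.0, 1.25, -0.0] [-6.65, 3.18, 8.05, 0.0, 1.25, -0.0]
```

```bash
python3 -m pendant '[[[0,-3,0,0,0,0,0],[0,-6,0,0,0,0,0],[-1.3,-6,1.6,0,0.14,0,0],[-2.6,-6,3.2,0,0.28,0,0],[-4,-6,4.8,0,0.42,0,0],[-5.3,-6,6.4,0,0.56,0,0],[-6.65,-6,8.05,0,0.7,0,0],[-6.65,-6,8.05,0,0.84,0,0],[-6.65,-6,8.05,0,0.98,0,0],[-6.65,-6,8.05,0,1.12,0,0],[-6.65,-6,8.05,0,1.25,0,0],[-6.65,-6,8.05,0,1.25,0,0],[-6.65,-2,8.05,0,1.25,0,0],[-6.65,1,8.05,0,1.25,0,0],[-6.65,2.5,8.05,0,1.25,0,0],[-6.65,3.2,8.05,0,1.25,0,0],[-6.65,3.2,8.05,0,1.25,0,0]]]'
python3 - <<'E'
from h import *
for th in(.05,.1,.15): 
    xy,y=post(th,-.0205); print(th,rel(xy,.033,y))
E
```

```text
time: 5.75
tool_pos: [0.4457, -0.0733, 0.0322]
tool_rot: [-1.572, 0.001, -1.268]
contact_force: [-0.2, -0.8, -0.5]
opening: 0.0005
0.05 [1.16, -0.08, -0.07, 0.0, -0.05, -0.0]
0.1 [1.57, -0.08, -0.14, 0.0, -0.1, -0.0]
0.15 [1.98, -0.08, -0.2, 0.0, -0.15, -0.0]
```

Same arc rows as before; the offsets match to about 1 mm. I'll start with the first part and check the force.

```bash
python3 -m pendant '[[[1.15,0,0,0,-0.05,0,0],[2,0,-0.1,0,-0.15,0,0],[2.8,0,-0.1,0,-0.25,0,0],[3.6,0,-0.1,0,-0.35,0,0],[4.4,0,0,0,-0.45,0,0]]]'
python3 - <<'E'
from h import *
d=cam('scene');P=cloud(d)
for n in('scene','side'):
    d=cam(n);P=cloud(d);c=d['image'].max(2); r=np.linalg.norm(P[...,:2]-PIV,axis=2)
    m=(c<50)&(P[...,2]>.06)&(P[...,2]<.09)&(r<.1)&(r>.06)&(P[...,1]<-.06)
    if m.sum(): print(n,m.sum(),np.percentile(P[m],[5,50,95],axis=0).round(3).tolist())
print(post(.45,0)[0])
for th in np.arange(.55,1.3,.1):
    xy,y=post(th,-.0205); print(round(th,2),rel(xy,.033,y))
E
```

```text
time: 6.25
tool_pos: [0.4589, -0.1155, 0.0336]
tool_rot: [-1.571, 0.0, -0.814]
contact_force: [-0.7, 2.6, -1.4]
opening: 0.0005
scene 58 [[0.47, -0.137, 0.063], [0.479, -0.129, 0.081], [0.485, -0.123, 0.089]]
[ 0.47215635 -0.13088986]
0.55 [0.7, 0.06, -0.28, -0.0, -0.1, 0.0]
0.65 [1.52, 0.06, -0.36, -0.0, -0.2, 0.0]
0.75 [2.35, 0.07, -0.36, -0.0, -0.3, 0.0]
0.85 [3.17, 0.07, -0.28, -0.0, -0.4, 0.0]
0.95 [3.98, 0.07, -0.12, -0.0, -0.5, 0.0]
1.05 [4.77, 0.07, 0.13, -0.0, -0.6, 0.0]
1.15 [5.53, 0.07, 0.45, -0.0, -0.7, 0.0]
1.25 [6.25, 0.08, 0.85, 0.0, -0.8, 0.0]
```

The lever is following: the grip is now at (0.474,-0.13) and the force is about 2.6 N.

```bash
python3 -m pendant '[[[0.7,0,-0.25,0,-0.1,0,0],[1.5,0,-0.35,0,-0.2,0,0],[2.35,0,-0.35,0,-0.3,0,0],[3.2,0,-0.3,0,-0.4,0,0],[4,0,-0.1,0,-0.5,0,0],[4.8,0,0.15,0,-0.6,0,0],[5.5,0,0.45,0,-0.7,0,0],[6.25,0,0.85,0,-0.8,0,0]]]'
python3 - <<'E'
from h import *
for th in list(np.arange(1.35,2.16,.1))+[2.2,2.27,2.32]:
    xy,y=post(th,-.0205); print(round(th,2),rel(xy,.033,y))
E
```

```text
time: 7.2
tool_pos: [0.5077, -0.1556, 0.0333]
tool_rot: [-1.572, 0.0, -0.018]
contact_force: [-2.4, -2.1, -0.3]
opening: 0.0004
1.35 [0.89, 0.03, -0.19, 0.0, -0.1, -0.0]
1.45 [1.71, 0.03, -0.28, 0.0, -0.2, -0.0]
1.55 [2.54, 0.03, -0.28, 0.0, -0.3, -0.0]
1.65 [3.36, 0.03, -0.2, 0.0, -0.4, -0.0]
1.75 [4.17, 0.02, -0.04, 0.0, -0.5, -0.0]
1.85 [4.96, 0.02, 0.2, 0.0, -0.6, -0.0]
1.95 [5.72, 0.02, 0.52, 0.0, -0.7, -0.0]
2.05 [6.45, 0.02, 0.91, 0.0, -0.8, -0.0]
2.15 [7.13, 0.02, 1.38, 0.0, -0.9, -0.0]
2.2 [7.45, 0.02, 1.64, 0.0, -0.95, -0.0]
2.27 [7.88, 0.02, 2.02, 0.0, -1.02, -0.0]
2.32 [8.17, 0.02, 2.32, 0.0, -1.07, -0.0]
```

```bash
python3 -m pendant '[[[0.8,0,-0.2,0,-0.1,0,0],[1.65,0,-0.3,0,-0.2,0,0],[2.5,0,-0.3,0,-0.3,0,0],[3.3,0,-0.2,0,-0.4,0,0],[4.1,0,0,0,-0.5,0,0],[4.9,0,0.2,0,-0.6,0,0],[5.65,0,0.5,0,-0.7,0,0],[6.4,0,0.9,0,-0.8,0,0],[7.05,0,1.4,0,-0.9,0,0],[7.4,0,1.6,0,-0.95,0,0],[7.4,0,1.6,0,-0.95,0,0]]]'
python3 - <<'E'
from h import *
for th in [2.2,2.27,2.32]:
    xy,y=post(th,-.0205); print(round(th,2),rel(xy,.033,y))
E
```

```text
time: 8.3
tool_pos: [0.5829, -0.1404, 0.0334]
tool_rot: [-1.572, -0.0, 0.929]
contact_force: [0.4, 0.1, -0.5]
opening: 0.0003
2.2 [-0.03, 0.04, 0.02, 0.0, -0.0, 0.0]
2.27 [0.53, 0.04, -0.1, 0.0, -0.07, 0.0]
2.32 [0.94, 0.04, -0.17, 0.0, -0.12, 0.0]
```

Now small steps to the stop.

```bash
python3 -m pendant '[[[0.3,0,-0.05,0,-0.04,0,0],[0.55,0,-0.1,0,-0.07,0,0],[0.55,0,-0.1,0,-0.07,0,0]]]'; python3 -m pendant '[[[0.2,0,0,0,0,0,0],[0.2,0,0,0,0,0,0]]]'; python3 -m pendant '[[[0.2,0,0,0,0,0,0],[0.2,0,0,0,0,0,0]]]'
```

```text
time: 8.6
tool_pos: [0.5862, -0.1375, 0.0332]
tool_rot: [-1.572, 0.001, 1.0]
contact_force: [-2.5, -2.1, 1.4]
opening: 0.0008
time: 8.8
tool_pos: [0.5864, -0.1373, 0.0333]
tool_rot: [-1.571, 0.003, 0.999]
contact_force: [-5.5, -10.6, 3.9]
opening: 0.0007
time: 9.0
tool_pos: [0.5865, -0.1372, 0.0332]
tool_rot: [-1.571, 0.006, 0.999]
contact_force: [-9.0, -15.4, 5.0]
opening: 0.0005
```

The lever is at its stop: force rises to about 18 N with no motion. Backing off, lifting, and working out the approach to the knob.

```bash
python3 -m pendant '[[[-1,0,0,0,0,0,0],[-2,0,0,0,0,0,0],[-2,-4,0,0,0,0,0],[-2,-8,0,0,0,0,0],[-2,-11,0,0,0,0,0],[-2,-11,0,0,0,0,0]]]'
python3 - <<'E'
from h import *
xy=O-.0955*CX; print(xy,rel(xy,.14,A), rel(xy,.026,A))
E
```

```text
time: 9.6
tool_pos: [0.5802, -0.1512, 0.1477]
tool_rot: [-1.58, -0.002, 1.0]
contact_force: [-0.5, 0.1, 0.8]
opening: 0.0006
[0.44787231 0.02377826] [7.56, 0.6, 20.59, 0.01, 1.13, 0.01] [7.54, 12.0, 20.7, 0.01, 1.13, 0.01]
```

```bash
python3 -m pendant '[[[1,0,2.6,0,0.14,0,0],[2,0,5.2,0,0.28,0,0],[3,0,7.8,0,0.42,0,0],[4,0,10.4,0,0.56,0,0],[5,0,13,0,0.7,0,0],[6,0,15.6,0,0.84,0,0],[7,0,18.5,0,0.98,0,0],[7.55,0,20.6,0,1.13,0,0],[7.55,0,20.6,0,1.13,0,0],[7.55,0,20.6,0,1.13,0,0]]]'
python3 - <<'E'
from h import *
d=cam('wrist'); save(d,'w4'); np.savez('pics/w4.npz',**d)
xy=O-.0955*CX; print(status.observe()['tool_pos'],rel(xy,.026,A))
P=cloud(d); g=post(2.27,0)[0]; m=(abs(P[...,2]-.088)<.005)&(np.linalg.norm(P[...,:2]-g,axis=2)<.03); print(m.sum()); 
if m.sum(): q=P[m].mean(0)[:2]-PIV; print('cam',(np.arctan2(q[1],q[0])-A-np.radians(25)+np.pi)%(2*np.pi), np.linalg.norm(q))
E
```

```text
time: 10.6
tool_pos: [0.4451, 0.0245, 0.1425]
tool_rot: [-1.571, -0.0, -0.126]
contact_force: [0.6, -0.1, -0.2]
opening: 0.0004
[0.44549411 0.02410197 0.14248303] [0.24, 11.65, -0.0, 0.0, 0.01, 0.0]
0
```

View pics/w4.png

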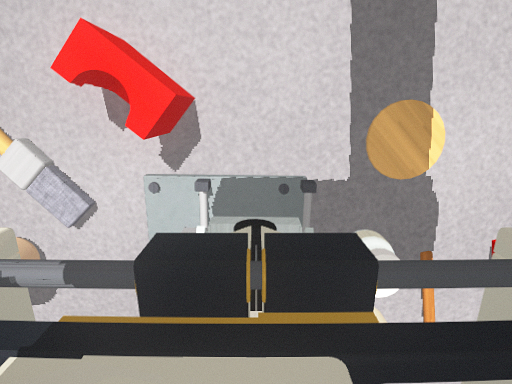

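The picture shows the knob at (255,224), in line with the fingers at u=255. The decoy is at (120,80) and clear. Descending behind the knob.

```bash
python3 -m pendant '[[[0,4,0,0,0,0,0],[0,8,0,0,0,0,0],[0,10.5,0,0,0.01,0,0],[0,11.6,0,0,0.01,0,0],[0,11.6,0,0,0.01,0,0]]]'; python3 -m pendant '[[[0.5,0,0,0,0,0,0],[1,0,0,0,0,0,0],[1.3,0,0,0,0,0,0],[1.6,0,0,0,0,0,0],[1.9,0,0,0,0,0,0],[2.2,0,0,0,0,0,0]]]'
python3 - <<'E'
from h import *
s=status.observe(); print(s['contact_force'], ((s['tool_pos'][:2]-O)@CX), (s['tool_pos'][:2]-O)@CY)
E
```

```text
time: 11.15
tool_pos: [0.4447, 0.0239, 0.0255]
tool_rot: [-1.571, 0.003, -0.139]
contact_force: [0.4, -0.5, -0.0]
opening: 0.0006
time: 11.75
tool_pos: [0.4662, 0.0215, 0.0268]
tool_rot: [-1.571, 0.002, -0.14]
contact_force: [-4.2, 0.9, 3.1]
opening: 0.0003
[-4.22735589  0.87175554  3.13316379] -0.07706744733427133 0.0001733499255273628
```

```bash
python3 -m pendant '[[[0.4,0,0,0,0,0,0],[0.8,0,0,0,0,0,0],[1.2,0,0,0,0,0,0],[1.6,0,0,0,0,0,0],[2,0,0,0,0,0,0]]]'; python3 -m pendant '[[[0.4,0,0,0,0,0,0],[0.8,0,0,0,0,0,0],[1.2,0,0,0,0,0,0],[1.6,0,0,0,0,0,0],[2,0,0,0,0,0,0],[2.4,0,0,0,0,0,0],[2.8,0,0,0,0,0,0]]]'
python3 - <<'E'
from h import *
s=status.observe(); print(s['contact_force'], ((s['tool_pos'][:2]-O)@CX), (s['tool_pos'][:2]-O)@CY)
E
```

```text
time: 12.25
tool_pos: [0.4859, 0.0187, 0.0266]
tool_rot: [-1.571, 0.002, -0.14]
contact_force: [-7.1, 0.6, 5.6]
opening: 0.0006
time: 12.95
tool_pos: [0.5137, 0.0148, 0.0266]
tool_rot: [-1.571, 0.002, -0.14]
contact_force: [-6.9, 2.4, 4.8]
opening: 0.0007
[-6.89425876  2.40546614  4.76997696] -0.029084919653752598 -5.4958795974264715e-06
```

```bash
python3 -m pendant '[[[0.25,0,0,0,0,0,0],[0.5,0,0,0,0,0,0],[0.5,0,0,0,0,0,0]]]'; python3 -m pendant '[[[0.2,0,0,0,0,0,0],[0.4,0,0,0,0,0,0],[0.4,0,0,0,0,0,0]]]';python3 -m pendant '[[[0.1,0,0,0,0,0,0],[0.2,0,0,0,0,0,0],[0.2,0,0,0,0,0,0]]]'
python3 - <<'E'
from h import *
s=status.observe(); print(s['contact_force'], ((s['tool_pos'][:2]-O)@CX), (s['tool_pos'][:2]-O)@CY)
E
```

```text
time: 13.25
tool_pos: [0.5193, 0.014, 0.0266]
tool_rot: [-1.571, 0.001, -0.14]
contact_force: [-4.3, 1.2, 2.6]
opening: 0.0008
time: 13.55
tool_pos: [0.5231, 0.0135, 0.0265]
tool_rot: [-1.571, 0.001, -0.14]
contact_force: [-4.7, 1.7, 3.0]
opening: 0.0003
time: 13.85
tool_pos: [0.5245, 0.0133, 0.0265]
tool_rot: [-1.571, 0.002, -0.14]
contact_force: [-6.1, 1.1, 4.5]
opening: 0.0002
[-6.12038563  1.09309369  4.54686068] -0.018153682104866873 -1.2655743697043056e-05
```

```bash
for i in 1 2; do python3 -m pendant '[[[0.1,0,0,0,0,0,0],[0.2,0,0,0,0,0,0],[0.2,0,0,0,0,0,0]]]'; done;  python3 -m pendant '[[[0.1,0,0,0,0,0,0],[0.2,0,0,0,0,0,0],[0.2,0,0,0,0,0,0]]]'
```

```text
time: 14.15
tool_pos: [0.5244, 0.0133, 0.0265]
tool_rot: [-1.571, 0.006, -0.14]
contact_force: [-13.1, 2.4, 10.9]
opening: 0.0004
time: 14.45
tool_pos: [0.5242, 0.0134, 0.0265]
tool_rot: [-1.571, 0.011, -0.139]
contact_force: [-19.6, 1.5, 16.9]
opening: 0.0005
time: 14.75
tool_pos: [0.5241, 0.0133, 0.0265]
tool_rot: [-1.571, 0.015, -0.139]
contact_force: [-26.4, 3.1, 22.8]
opening: 0.0004
```

The slide is home: force rises to about 35 N without motion. Backing off and moving to the far side of the lever grip.

```bash
python3 -m pendant '[[[-1,0,0,0,0,0,0],[-3,0,0,0,0,0,0],[-3,-4,0,0,0,0,0],[-3,-8,0,0,0,0,0],[-3,-11,0,0,0,0,0],[-3,-11,0,0,0,0,0]]]'
python3 - <<'E'
from h import *
xy,y=post(2.27,.032); print(xy,y,rel(xy,.14,y), rel(xy,.033,y))
d=cam('scene'); P=cloud(d); u=(P-np.r_[O,0])@np.c_[np.r_[CX,0],np.r_[CY,0],[0,0,1]]
k=(abs(u[...,1])<.042)&(u[...,2]>.1105)&(u[...,2]<.12)&(abs(u[...,0])<.12); h=np.histogram(u[k][:,0]*1000,bins=np.arange(0,120,6)); print(h[0],'first x',u[k][:,0].min())
k=(abs(u[...,1])<.055)&(u[...,2]>.095)&(u[...,2]<.104)&(abs(u[...,0])<.04);print('pusher x',np.percentile(u[k][:,0],[2,50,98]) if k.sum() else 0)
g=post(2.27,0)[0]; m=(abs(P[...,2]-.088)<.006)&(np.linalg.norm(P[...,:2]-g,axis=2)<.03)&(d['image'].max(2)<60); print(m.sum(),P[m].mean(0),g)
E
```

```text
time: 15.35
tool_pos: [0.5056, 0.0159, 0.1412]
tool_rot: [-1.571, -0.011, -0.14]
contact_force: [0.3, -0.1, -0.6]
opening: 0.0007
[ 0.61524492 -0.09257022] 1.0002729691741248 [12.36, 0.26, -9.22, 0.01, -1.14, 0.01] [12.24, 10.96, -9.22, 0.01, -1.14, 0.01]
[ 0  0  0 12 54 54 62 54 39 33 29 21 26 34 34 49 66 64 81] first x 0.02089914352509251
pusher x [0.01331098 0.02049347 0.03629325]
26 [ 0.60190621 -0.11900111  0.08612968] [ 0.59796259 -0.11950201]
```

The halves now look contiguous (rear half from x 23 mm, no gap) and the grip is at the stop position. Moving over.

```bash
python3 -m pendant '[[[1.6,0,-1.2,0,-0.14,0,0],[3.2,0,-2.4,0,-0.28,0,0],[4.8,0,-3.6,0,-0.42,0,0],[6.4,0,-4.8,0,-0.56,0,0],[8,0,-6,0,-0.7,0,0],[9.6,0,-7.2,0,-0.84,0,0],[11.2,0,-8.4,0,-0.98,0,0],[12.3,0,-9.2,0,-1.14,0,0],[12.3,0,-9.2,0,-1.14,0,0],[12.3,0,-9.2,0,-1.14,0,0]]]'
python3 - <<'E'
from h import *
xy,y=post(2.27,.032); print(status.observe()['tool_pos'],y,rel(xy,.033,y))
d=cam('wrist'); save(d,'w5')
P=cloud(d); g=post(2.27,0)[0]; m=(abs(P[...,2]-.088)<.005)&(np.linalg.norm(P[...,:2]-g,axis=2)<.025); print(m.sum(),P[m].mean(0) if m.sum() else '')
E
```

```text
time: 16.4
tool_pos: [0.61, -0.0916, 0.1352]
tool_rot: [-1.569, 0.0, 0.996]
contact_force: [0.3, 0.5, -0.1]
opening: 0.0006
[ 0.60995389 -0.09157588  0.13521597] 1.0002729691741248 [0.21, 10.22, -0.52, -0.0, -0.0, -0.0]
466 [ 0.59858635 -0.12087531  0.08713863]
```

View pics/w5.png

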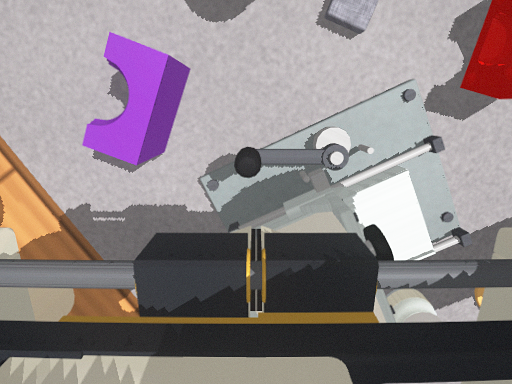

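The grip at (248,160) measures (0.599,-0.121), within about 1.5 mm of the model. The lug has passed the cam, and the space beside the grip is free. Descending.

```bash
python3 -m pendant '[[[0.2,3,-0.5,0,0,0,0],[0.2,6,-0.5,0,0,0,0],[0.2,9,-0.5,0,0,0,0],[0.2,10.2,-0.5,0,0,0,0],[0.2,10.2,-0.5,0,0,0,0]]]'
python3 - <<'E'
from h import *
for th in [2.25]+list(np.arange(2.15,1,-.1)):
    xy,y=post(th,.0205); print(round(th,2),rel(xy,.033,y))
E
```

```text
time: 16.95
tool_pos: [0.6143, -0.092, 0.0331]
tool_rot: [-1.567, 0.001, 0.999]
contact_force: [0.4, 0.7, 1.1]
opening: 0.0005
2.25 [-1.31, 0.01, -0.15, -0.0, 0.02, -0.0]
2.15 [-2.12, 0.01, -0.3, -0.0, 0.12, -0.0]
2.05 [-2.95, 0.01, -0.37, -0.0, 0.22, -0.0]
1.95 [-3.77, 0.01, -0.35, -0.0, 0.32, -0.0]
1.85 [-4.59, 0.01, -0.26, -0.0, 0.42, -0.0]
1.75 [-5.4, 0.01, -0.08, -0.0, 0.52, -0.0]
1.65 [-6.18, 0.02, 0.18, -0.0, 0.62, -0.0]
1.55 [-6.94, 0.02, 0.52, -0.0, 0.72, -0.0]
1.45 [-7.65, 0.02, 0.92, -0.0, 0.82, -0.0]
1.35 [-8.33, 0.02, 1.4, -0.0, 0.92, -0.0]
1.25 [-8.95, 0.03, 1.95, -0.0, 1.02, -0.0]
1.15 [-9.51, 0.03, 2.55, -0.0, 1.12, -0.0]
1.05 [-10.01, 0.03, 3.2, -0.0, 1.22, -0.0]
```

```bash
python3 -m pendant '[[[-0.7,0,-0.1,0,0,0,0],[-1.3,0,-0.15,0,0.02,0,0],[-2.1,0,-0.3,0,0.12,0,0],[-2.95,0,-0.35,0,0.22,0,0],[-3.75,0,-0.35,0,0.32,0,0],[-4.6,0,-0.25,0,0.42,0,0],[-5.4,0,-0.1,0,0.52,0,0],[-6.2,0,0.2,0,0.62,0,0],[-6.9,0,0.5,0,0.72,0,0],[-7.65,0,0.9,0,0.82,0,0],[-8.3,0,1.4,0,0.92,0,0],[-8.95,0,1.95,0,1.02,0,0],[-8.95,0,1.95,0,1.02,0,0]]]'
python3 - <<'E'
from h import *
for th in list(np.arange(1.15,0.1,-.1))+[.1,.05,0]:
    xy,y=post(th,.0205); print(round(th,2),rel(xy,.033,y))
E
```

```text
time: 18.25
tool_pos: [0.5511, -0.1586, 0.0363]
tool_rot: [-1.572, -0.002, -0.023]
contact_force: [0.2, 0.2, -0.6]
opening: 0.0006
1.15 [-0.97, 0.33, 0.03, 0.0, 0.1, 0.0]
1.05 [-1.79, 0.33, -0.06, 0.0, 0.2, 0.0]
0.95 [-2.61, 0.32, -0.06, 0.0, 0.3, 0.0]
0.85 [-3.44, 0.32, 0.02, 0.0, 0.4, 0.0]
0.75 [-4.25, 0.32, 0.18, 0.0, 0.5, 0.0]
0.65 [-5.04, 0.32, 0.42, 0.0, 0.6, 0.0]
0.55 [-5.8, 0.32, 0.74, 0.0, 0.7, 0.0]
0.45 [-6.52, 0.31, 1.13, 0.0, 0.8, 0.0]
0.35 [-7.21, 0.31, 1.59, 0.0, 0.9, 0.0]
0.25 [-7.84, 0.31, 2.12, -0.0, 1.0, 0.0]
0.15 [-8.42, 0.31, 2.71, -0.0, 1.1, 0.0]
0.1 [-8.68, 0.31, 3.03, -0.0, 1.15, 0.0]
0.05 [-8.93, 0.31, 3.36, -0.0, 1.2, 0.0]
0 [-9.17, 0.3, 3.7, -0.0, 1.25, 0.0]
```

```bash
python3 -m pendant '[[[-0.95,0.1,0,0,0.1,0,0],[-1.8,0.2,-0.05,0,0.2,0,0],[-2.6,0.3,-0.05,0,0.3,0,0],[-3.4,0.3,0,0,0.4,0,0],[-4.25,0.3,0.2,0,0.5,0,0],[-5.05,0.3,0.4,0,0.6,0,0],[-5.8,0.3,0.75,0,0.7,0,0],[-6.5,0.3,1.15,0,0.8,0,0],[-7.2,0.3,1.6,0,0.9,0,0],[-7.85,0.3,2.1,0,1,0,0],[-7.85,0.3,2.1,0,1,0,0]]]'
python3 - <<'E'
from h import *
for th in [.25,.15,.1,.05,0,-.03]:
    xy,y=post(th,.0205); print(round(th,2),rel(xy,.033,y))
d=cam('side');P=cloud(d);c=d['image'].max(2); r=np.linalg.norm(P[...,:2]-PIV,axis=2)
m=(c<50)&(P[...,2]>.06)&(P[...,2]<.09)&(r<.1)&(r>.06)&(P[...,1]<-.06)
if m.sum(): print(m.sum(),np.percentile(P[m],[5,50,95],axis=0).round(3).tolist(),post(.25,0)[0])
E
```

```text
time: 19.35
tool_pos: [0.4734, -0.1352, 0.0327]
tool_rot: [-1.57, -0.002, -1.019]
contact_force: [-0.5, -0.3, -0.3]
opening: 0.0005
0.25 [0.03, -0.03, -0.04, -0.0, 0.0, 0.0]
0.15 [-0.78, -0.03, -0.2, -0.0, 0.1, 0.0]
0.1 [-1.19, -0.03, -0.25, -0.0, 0.15, 0.0]
0.05 [-1.6, -0.03, -0.28, -0.0, 0.2, 0.0]
0 [-2.02, -0.03, -0.29, -0.0, 0.25, 0.0]
-0.03 [-2.26, -0.03, -0.29, -0.0, 0.28, 0.0]
75 [[0.45, -0.12, 0.062], [0.457, -0.109, 0.078], [0.466, -0.104, 0.088]] [ 0.46247591 -0.11818408]
```

The grip is following, at about th=0.22. Now to the locked stop.

```bash
python3 -m pendant '[[[-0.4,0,-0.1,0,0.05,0,0],[-0.8,0,-0.2,0,0.1,0,0],[-1.2,0,-0.25,0,0.15,0,0],[-1.6,0,-0.3,0,0.2,0,0],[-2,0,-0.3,0,0.25,0,0],[-2,0,-0.3,0,0.25,0,0]]]'; python3 -m pendant '[[[-0.2,0,0,0,0,0,0],[-0.2,0,0,0,0,0,0]]]';python3 -m pendant '[[[-0.2,0,0,0,0,0,0],[-0.2,0,0,0,0,0,0]]]'; python3 -m pendant '[[[-0.2,0,0,0,0,0,0],[-0.2,0,0,0,0,0,0]]]'
```

```text
time: 20.0
tool_pos: [0.4616, -0.1209, 0.0325]
tool_rot: [-1.568, -0.003, -1.267]
contact_force: [2.5, -3.7, -1.0]
opening: 0.0007
time: 20.2
tool_pos: [0.4617, -0.1206, 0.0326]
tool_rot: [-1.568, -0.006, -1.266]
contact_force: [1.9, -10.9, -1.4]
opening: 0.0005
time: 20.4
tool_pos: [0.4617, -0.1205, 0.0327]
tool_rot: [-1.567, -0.009, -1.265]
contact_force: [2.6, -19.2, -4.4]
opening: 0.0002
time: 20.6
tool_pos: [0.4618, -0.1203, 0.0328]
tool_rot: [-1.567, -0.012, -1.265]
contact_force: [2.7, -27.7, -7.3]
opening: 0.0005
```

The lever is at the locked stop: force rises to 28 N without motion. Retreating and taking a last look.

```bash
python3 -m pendant '[[[1,0,0,0,0,0,0],[3,0,0,0,0,0,0],[3,-4,0,0,0,0,0],[3,-8,0,0,0,0,0],[3,-12,0,0,0,0,0],[3,-12,0,0,0,0,0]]]'
python3 -m pendant '[[[3,0,0,0,0,0,0],[6,0,0,0,0,0,0],[9,0,0,0,0,0,0],[12,0,0,0,0,0,0],[12,0,0,0,0,0,0]]]'
python3 - <<'E'
from h import *
print(status.observe()['contact_force'])
a=cam('scene');b=cam('side')
cv2.imwrite('pics/fin.png',np.hstack([cv2.resize(x['image'][v:v+150,u:u+150],(400,400),interpolation=cv2.INTER_CUBIC) for x,u,v in((a,150,115),(b,205,110))])[:,:,::-1])
for n,d in(('scene',a),('side',b)):
    P=cloud(d); u=(P-np.r_[O,0])@np.c_[np.r_[CX,0],np.r_[CY,0],[0,0,1]]
    k=(abs(u[...,1])<.044)&(u[...,2]>.1105)&(u[...,2]<.12)&(u[...,0]>0)&(u[...,0]<.125); print(n,'mould top x',np.percentile(u[k][:,0],[1,99]).round(4),'z',np.percentile(u[k][:,2],[5,95]).round(4))
    r=np.linalg.norm(P[...,:2]-PIV,axis=2); m=(d['image'].max(2)<50)&(P[...,2]>.06)&(P[...,2]<.09)&(r<.1)&(r>.06)&(P[...,1]<-.06)&(P[...,0]<.5); print('grip',m.sum(),np.median(P[m],axis=0).round(4))
o={n:np.load(f'pics/{n}0.npz')['image'].astype(int) for n in('scene','side')}
E
```

```text
time: 21.2
tool_pos: [0.47, -0.1439, 0.1569]
tool_rot: [-1.564, -0.006, -1.267]
contact_force: [0.3, -0.1, -1.3]
opening: 0.0005
time: 21.7
tool_pos: [0.5029, -0.2601, 0.1505]
tool_rot: [-1.571, -0.0, -1.27]
contact_force: [0.4, 1.0, 0.1]
opening: 0.0007
[0.3690766  0.97743273 0.06179989]
scene mould top x [0.0237 0.1146] z [0.1118 0.1176]
grip 26 [ 0.46   -0.0965  0.0779]
side mould top x [0.0228 0.1134] z [0.1117 0.1156]
grip 69 [ 0.4491 -0.093   0.0788]
```

View pics/fin.png

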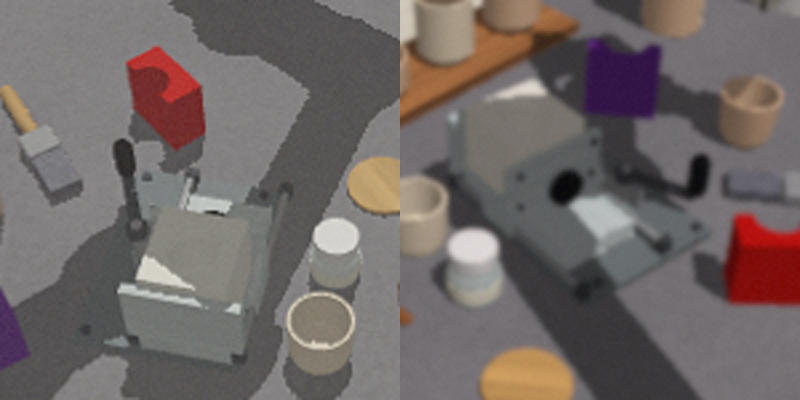

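The last picture shows the mould closed, with one joined block at (195,255) on the left. The lever points back to its locked stop, with the grip at (125,160) left and (700,175) right. The bystanders are where they were and the arm is clear. The closed mould measures about 91 mm along x.

```bash
python3 -c "from cell import robot; print(robot.hand_in())"
```

```text
the job is handed in; nothing more can be done
None
```

The mould is closed and locked, and I handed the job in at about 22 s of robot time. I pushed the lever to the low-point stop, pushed the slide home by its knob, and pushed the lever back to its locked stop. At each stop the force rose without further motion: 18 N, 35 N and 28 N.

**Last checks:**
- The two mould halves together measure about 91 mm along x in both cameras, with no gap and level tops.
- The grip is back at about its starting position. The scene and side cameras disagree on it by about 1 cm.
- By eye, the bystanders have not moved; I did not measure them.
- The arm is clear of everything.

**What went wrong on the way:** the first lever sweep missed. The fingertips are really about 28 mm above the reported TCP, so they passed just over the grip, and the force readings and pictures showed no sign of contact. I measured the offset from the cameras, corrected for it and repeated the sweep.

**Not tested:** I did not push back on the slide to confirm that the lock holds.

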